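Swing the tote's bail in and stack the vial rack

TASK

The grey tote has two steel wire bails; one already lies across its mouth, the other is swung out over the end. Swing that one fully in so it too lies flat across the mouth, then lift the long vial rack by its handle and set it gently on the two bails, upright, centred over the tote and lengthwise along it, and let go. Leave the short rack where it stands.

Things in the scene. Friction and masses are not known exactly. Their poses are not given: they have to be found in the camera images.
- tote: Grey open tote, 170 (x) x 260 (y) x 100 mm high, held fast to the bench. Origin: centre of its underside, z up. Bottles inside reach 57 mm. Two U bails of 8 mm wire are hinged at y = -115 and +115, z = 104 mm; arms 70 mm, cross bars along x, 188 mm long. Swung in, the bars lie at y = -45 and +45 mm, tops at z = 108 mm, and carry a rack. The +y bail is in, the -y one out.
- bail (a joint): Angle of the -y bail: 0 = fully in, level over the mouth (a stop); 1.57 upright; 2.95 = outer stop, beyond the end wall. Starts at 2.3 to 2.85 and stays where it is left (hinge friction, about 2.5 N at the bar). At angle a its cross bar lies at y = -115 + 70 cos(a), z = 104 + 70 sin(a) mm in the tote's frame.
- bail_bar (a point): Middle of the -y bail's cross bar, on the axis of the 8 mm wire. The bar runs along the tote's x; it can be pinched here from above and carried round the hinge. Its frame turns with the bail.
- long_rack (a point): Centre of the handle of the LONG rack: white, base 110 (x) x 190 (y) mm, two rows of six capped amber vials 57 mm high, 0.3 to 0.55 kg. The handle is a bar 14 (x) x 74 (y) x 16 mm high, over the rack's middle, its centre 108 mm above the rack's underside. y along the rack's length, z up. It may be stacked either way round.
- short_rack (a point): Centre of the handle of the SHORT rack, a bystander: same make, handle and height, but its base is only 110 x 80 mm, with two rows of three vials (too short to span the bails). The two racks may stand in either place.

How it is judged:
By the outcome, as a careful person would: the job done as asked, in the order asked, and still so for the second after the job is handed in, with the robot touching nothing.
It also fails if it takes over 53 s, if anything falls off the work surface, if the arm or the gripper's body presses on something with over 40 N, if the wrist force passes 120 N, or if a joint passes its speed limit or range.

ROBOT

A 6-joint arm with a two-finger parallel gripper is mounted at the origin on the work surface. World frame = base frame: x ahead of the robot, y to its left, z up, the work surface at z = 0. Lengths are in m, angles in degrees, forces in N, time in s.
With the tool pointing down it reaches from about 0.3 to 0.75 m from the base axis. Payload 8.5 kg.
Tool frame: the origin (TCP) lies at the very end of the fingers, on their centre line; the grasp point (between the pads) lies 19 mm behind it; z points along the fingers, y is the line along which they close (so a half turn about z gives the same grasp; the last joint's range is limited). The gripper opens to 85 mm and grips with 20 to 120 N. Pads are 22 mm wide; open, the fingers measure 114 mm over their backs; the gripper's body (76 mm by 85 mm) begins 54 mm behind the grasp point. The pads swing forward as they close: fully open they stand 13 mm farther back than shut.
Start: joints at [-78.341, 21.807, 74.336, -0, 83.858, -12.336], TCP at [0.224, -0.502, 0.231] pointing down, gripper open.
Joint ranges: [-178.18, 178.18], [-50.72, 133.34], [12.68, 142.11], [-81.47, 261.47], [9.98, 163.14], [-165.26, 165.26]. Speed limits (degrees/s): [136.94, 136.94, 180, 180, 180, 180].

INTERFACE

Orientations are given as a 3x3 rotation matrix whose columns are the frame's x, y, z axes.
In Python, from rig import env, imaging gives the robot as it stands. The module is installed in compiled form; this text tells all that it offers.
- The arm moves only by the tool arm_command, never from a script. Its arguments are lists of equal length, an entry for each row: "turn": the turn, a rotation vector about the tool's x, y, z in units of 5 degrees (1.0 is 5 degrees), a list of three; "xyz": the shift along the tool's x, y, z in units of 50 mm (1.0 is 50 mm), a list of three; "claw": the finger opening in mm, from 0 to 85.4. A call has 1 to 12 rows; each row shifts and turns the commanded pose from where the row before left it, along the tool's axes as they then stand; what a row does not reach is not made up. A row lasts 1/10 s, in which the tool goes at most 50 mm and 8.59 degrees, less where a joint would pass 70% of its speed; a pose out of reach is approached as far as the arm can. A call is refused whole if a number of a shift passes 1 or a number of a turn 1, either way. A call with a gripper value outside its range is refused whole. The fingers move at their own pace and stop on an object; "squeeze" is the grip in N (left out, the last holds). Time passes only in rows, so rows that do not move let the fingers close. It gives the time, the measured TCP pose, the force, the opening and the grip force at its end, in the units of the state.
- env.observe(): the state, without advancing time (a new reading comes with each control period).
- imaging.get_image(name): name is "scene" or "top" or "wrist"; returns (picture, depth): 420x560x3 uint8, blue, green, red; 420x560 float32, m along the optical axis (not along the pixel's ray), 0 where there is no reading.
- imaging.camera_info(name): a dict with "camera_matrix" (3x3 intrinsics, pixels), "rvec" (rotation vector, rad) and "tvec" (3), from world to camera coordinates, as OpenCV has them. Camera axes: x right, y down, z forward; pixel columns grow to the right and rows downward; lengths in m; the calibration is good to about 2 mm. A picture is of the moment at which its call begins: read the wrist's pose just before it. camera_info takes no time and is no camera call; for the wrist camera it gives the pose at the moment of the call.
- env.close_job(): hands the job in; it is judged then, once.
The state is a dict: "time_s": time; "q": joint angles; "qvel": joint speeds; "joint_efforts": joint torques, N m; "position": TCP position; "tool_rot": TCP orientation; "ft_force": force on the tool from outside, world axes, zero at the start; "wrist_torque": the same for the moment, N m; "grip_width": finger opening in m; "gripper_force": force on a finger pad.
Only numpy, scipy, OpenCV 4.12 (cv2) and the standard library are available. Lean on these libraries where they do the work, as an engineer would, in place of code of your own. Each camera call takes 0.05 s, during which the arm holds its last target. There are 200 camera calls.

## Working session

There is one attempt and no reset: what is moved stays moved. The work goes in short steps, Python scripts to look and compute and a tool call to move; the robot and the scene stay as the last step left them, time stands still between calls to the robot, and variables do not carry over. Pictures are saved under pics/ and viewed, at most 10 in all, crops included, and the job is handed in when it is done.

Besides the shell and the picture viewer there is one more tool, called after ">>>" in YAML: its name, and indented under it one key for each argument. arm_command: Moves the arm, as the interface text tells. Its arguments: {"type":"object","properties":{"turn":{"type":"array"},"xyz":{"type":"array"},"claw":{"type":"array"},"squeeze":{"type":"number"}},"required":["turn","xyz","claw"]}

```bash
mkdir -p pics; cat > h.py <<'E'
import numpy as np,cv2
from rig import env,imaging
def cam(n):
    c=imaging.camera_info(n);K=np.array(c["camera_matrix"]);R,_=cv2.Rodrigues(np.array(c["rvec"],float));t=np.array(c["tvec"],float).ravel();return K,R,t
def cloud(n,d):
    K,R,t=cam(n);v,u=np.mgrid[:d.shape[0],:d.shape[1]]
    p=np.stack([(u-K[0,2])/K[0,0]*d,(v-K[1,2])/K[1,1]*d,d],-1)
    return (p-t)@R
def onplane(n,uv,z):
    K,R,t=cam(n);c=-R.T@t;uv=np.atleast_2d(uv).astype(float)
    r=np.c_[uv,np.ones(len(uv))]@np.linalg.inv(K).T@R
    return c+r*((z-c[2])/r[:,2])[:,None]
E
python3 - <<'E'
from h import *
for n in("top","scene"):
    p,d=imaging.get_image(n);cv2.imwrite(f"pics/{n}0.png",p);np.save(f"{n}0.npy",d)
    K,R,t=cam(n);print(n,K[0,0],-R.T@t)
s=env.observe();print(s)
E
```

```text
top 397.45093586102035 [ 0.47422172 -0.07610061  0.8713512 ]
scene 458.50138970665 [1.03664694 0.24933803 0.78969389]
{'time_s': 0.1, 'q': array([-7.83413008e+01,  2.18372450e+01,  7.43788229e+01, -7.06109539e-05,
        8.38617383e+01, -1.23364063e+01]), 'qvel': array([ 0.01623081, -0.0459661 , -0.18539641,  0.06489331,  0.14738247,
       -0.06146952]), 'joint_efforts': array([ 5.35443090e-03, -4.49220836e+01, -2.31656277e+01, -7.03514252e-05,
        3.65362401e-03, -1.66510358e-06]), 'position': array([ 0.22359746, -0.50219706,  0.23078181]), 'tool_rot': array([[ 9.13580185e-01,  4.06658541e-01, -2.75621157e-04],
       [ 4.06658531e-01, -9.13579263e-01,  1.32970889e-03],
       [ 2.88935704e-04, -1.32687939e-03, -9.99999078e-01]]), 'ft_force': array([-0.86612211, -0.28964222, -0.04590782]), 'wrist_torque': array([-0.00822037,  0.00240589,  0.0068884 ]), 'gripper_force': 0.0, 'grip_width': 0.0853986556397746}
```

View pics/top0.png

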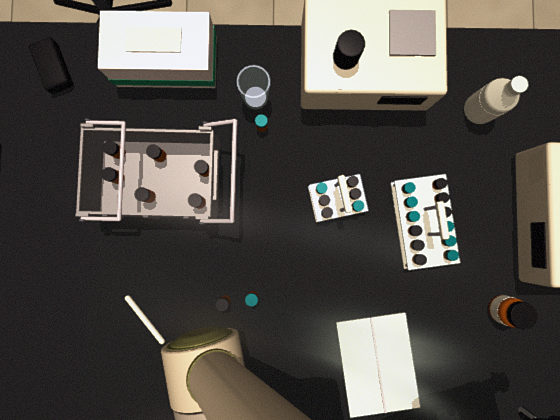

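View pics/scene0.png

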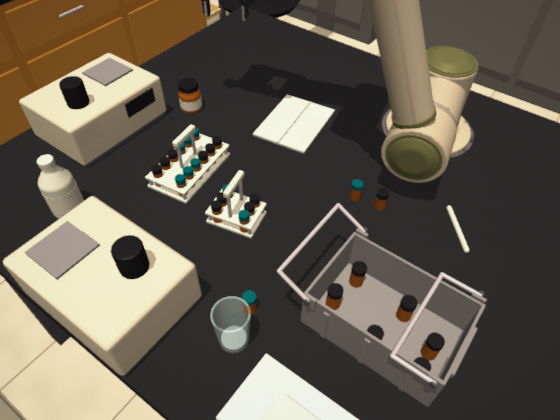

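The top view shows the tote at cols 78–215, rows 120–220, with the in-bail bar at col ~123 and the out-bail bar at cols ~222–237. The short rack is at (338,198) and the long rack at (427,222), its handle at about (440,220).

```bash
python3 - <<'E'
from h import *
d=np.load("top0.npy");P=cloud("top",d);img=cv2.imread("pics/top0.png")
print("img axes world: right",cam("top")[1][0],"down",cam("top")[1][1])
def sel(r0,r1,c0,c1,z0,z1):
    m=np.zeros(d.shape,bool);m[r0:r1,c0:c1]=1
    m&=(P[...,2]>z0)&(P[...,2]<z1)&(d>0);return m
def rect(m,k):
    n,l,s,c=cv2.connectedComponentsWithStats(m.astype(np.uint8))
    for i in range(1,n):
        if s[i,4]>25:
            q=P[l==i];b=cv2.minAreaRect((q[:,:2]*1000).astype(np.float32));print(k,s[i],np.round(b[0],1),np.round(b[1],1),round(b[2],1),"z",np.round(np.percentile(q[:,2],[5,50,95])*1000))
rect(sel(160,235,300,375,.095,.13),"shorth")
rect(sel(165,280,380,475,.095,.13),"longh")
rect(sel(165,280,380,475,.003,.13),"long all")
rect(sel(165,280,380,475,.07,.13),"long top")
rect(sel(165,235,300,375,.003,.13),"short all")
rect(sel(105,235,65,225,.085,.115),"tote rim")
rect(sel(105,235,205,250,.12,.2),"bail out")
rect(sel(105,235,226,250,.02,.3),"bail bar")
rect(sel(105,235,113,130,.10,.12),"bail in bar")
E
```

```text
img axes world: right [ 0.01067023 -0.99993114  0.00488582] down [-0.99797084 -0.01095579 -0.06272292]
shorth [337 175  15  38 300] [ 554.1 -209.8] [73.6 14.5] 12.7 z [107. 114. 117.]
longh [435 201  14  39 343] [ 505.6 -396.7] [73.7 14.1] 8.8 z [104. 114. 116.]
long all [ 391  174   69   96 4980] [ 505.6 -397.3] [190.3 112. ] 8.2 z [  8.  33. 112.]
long top [431 201  18  39 379] [ 505.6 -396.7] [73.7 14.1] 8.8 z [ 82. 113. 116.]
short all [ 308  174   60   48 2019] [ 554.4 -210. ] [ 80.3 110.8] 12.8 z [ 30.  35. 115.]
tote rim [  75  119  139  105 2729] [595.1 178.6] [264.  199.4] 89.6 z [ 88. 100. 109.]
bail out [210 119  27 104 581] [593.5  20.6] [ 45.6 195.2] 88.2 z [124. 139. 142.]
bail bar [226 119  11 104 488] [593.5   6.4] [194.5  20. ] 1.2 z [136. 140. 142.]
bail in bar [113 121  16 100 502] [595.7 224.8] [193.9  27.6] 2.0 z [102. 107. 109.]
```

```bash
python3 - <<'E'
from h import *
d=np.load("top0.npy");P=cloud("top",d)
def bar(c0,c1,z0,z1,rows=(128,212)):
    S=P[rows[0]:rows[1],c0:c1].reshape(-1,3)*1000;S=S[(S[:,2]>z0)&(S[:,2]<z1)]
    f=np.polyfit(S[:,0],S[:,1],1);
    print(len(S),"slope deg",np.degrees(np.arctan(f[0])),"y at x=594:",np.polyval(f,594),"ypct",np.percentile(S[:,1]-f[0]*(S[:,0]-594),[2,50,98]),"z",np.percentile(S[:,2],[5,50,95]),"xr",S[:,0].min(),S[:,0].max())
bar(226,250,120,150); bar(113,130,100,115); bar(72,90,85,115)
for r0,r1 in((112,132),(205,230)):   # arm lines / rims along y, x position
    S=P[r0:r1,90:205].reshape(-1,3)*1000;S=S[(S[:,2]>94)&(S[:,2]<106)]
    f=np.polyfit(S[:,1],S[:,0],1);print("side",len(S),np.degrees(np.arctan(f[0])),np.polyval(f,178),np.percentile(S[:,0]-f[0]*(S[:,1]-178),[2,98]))
S=P[135:205,195:226].reshape(-1,3)*1000;S=S[(S[:,2]>92)&(S[:,2]<104)];print("-y wall",len(S),np.percentile(S[:,1],[2,50,98]))
S=P[135:205,72:95].reshape(-1,3)*1000;S=S[(S[:,2]>92)&(S[:,2]<104)];print("+y wall",len(S),np.percentile(S[:,1],[2,50,98]))
E
```

```text
365 slope deg -0.707555803882246 y at x=594: 2.664832084541863 ypct [-0.9967127   2.60319824  6.71755135] z [137.11588009 140.00080798 142.3967838 ] xr 516.4464995056221 672.8145160099048
387 slope deg -0.3255094315989461 y at x=594: 223.4144198337521 ypct [219.5857392  222.93639401 229.08634719] z [101.70202729 106.5280906  108.91951066] xr 515.9238635346762 679.741781097442
536 slope deg -0.7776542380187942 y at x=594: 304.9390934841327 ypct [295.41642712 304.80346589 309.31407918] z [ 86.35317751  97.29691487 101.10347782] xr 515.5350894985463 679.2832731181248
side 387 1.4721279946111119 678.5168111500002 [673.49052186 690.881102  ]
side 359 -0.4264547181444012 511.04815868676593 [499.02969818 522.3651539 ]
-y wall 220 [48.73950426 51.25144857 54.70502349]
+y wall 308 [303.0319909  305.44699476 309.5549711 ]
```

>>> arm_command:
  turn:
    - [0,0,0.99]
    - [0,0,0.99]
    - [0,0,0.99]
    - [0,0,0.99]
    - [0,0,0.98]
    - [0,0,0]
    - [0,0,0]
    - [0,0,0]
    - [0,0,0]
    - [0,0,0]
    - [0,0,0]
    - [0,0,0]
  xyz:
    - [0,0,0]
    - [0,0,0]
    - [0,0,0]
    - [0,0,0]
    - [0,0,0]
    - [0.52,-0.727,0]
    - [0.52,-0.727,0]
    - [0.52,-0.727,0]
    - [0.52,-0.727,0]
    - [0.52,-0.727,0]
    - [0.52,-0.727,0]
    - [0.52,-0.727,0]
  claw: [40,40,40,40,40,40,40,40,40,40,40,40]
  squeeze: 40

```text
time_s: 1.3
position: [0.4095, -0.2486, 0.2312]
tool_rot: [[1.0, -0.013, -0.0], [-0.013, -1.0, 0.0], [-0.0, -0.0, -1.0]]
ft_force: [0.1, -0.4, -0.1]
grip_width: 0.0399
gripper_force: 0.0
```

>>> arm_command:
  turn:
    - [0,0,0]
    - [0,0,0]
    - [0,0,0]
    - [0,0,0]
    - [0,0,0]
    - [0,0,0]
    - [0,0,0]
    - [0,0,0]
  xyz:
    - [0.52,-0.727,0]
    - [0.52,-0.727,0]
    - [0.52,-0.727,0]
    - [0.52,-0.727,0]
    - [0.52,-0.727,0]
    - [0.52,-0.727,0]
    - [0.52,-0.727,0]
    - [0,0,0]
  claw: [40,40,40,40,40,40,40,40]

```text
time_s: 2.1
position: [0.5955, 0.0059, 0.2303]
tool_rot: [[1.0, -0.007, -0.001], [-0.007, -1.0, 0.001], [-0.001, -0.001, -1.0]]
ft_force: [-1.0, -0.4, -1.3]
grip_width: 0.0399
gripper_force: 0.0
```

>>> arm_command:
  turn:
    - [0,0,0]
    - [0,0,0]
    - [0,0,0]
    - [0,0,0]
    - [0,0,0]
    - [0,0,0]
    - [0,0,0]
    - [0,0,0]
    - [0,0,0]
    - [0,0,0]
  xyz:
    - [0,0.06,0.44]
    - [0,0,0.44]
    - [0,0,0.44]
    - [0,0,0.45]
    - [0,0,0.45]
    - [0,0,0]
    - [0,0,0]
    - [0,0,0]
    - [0,0,0]
    - [0,0,0]
  claw: [40,40,40,40,40,40,2,2,2,2]
  squeeze: 40

```text
time_s: 3.1
position: [0.5942, 0.0012, 0.1207]
tool_rot: [[1.0, -0.012, 0.002], [-0.012, -1.0, 0.004], [0.002, -0.004, -1.0]]
ft_force: [4.1, 11.9, -5.6]
grip_width: 0.0062
gripper_force: 38.8
```

```bash
python3 - <<'E'
from h import *
p,d=imaging.get_image("scene");cv2.imwrite("pics/s1.png",p[120:400,200:540])
s=env.observe();print(s["position"],s["ft_force"],s["grip_width"],s["gripper_force"])
E
```

```text
[0.59424804 0.00123773 0.1207163 ] [ 4.53231179 11.84257374 -6.65314642] 0.0061055141536707856 38.77952456474304
```

View pics/s1.png

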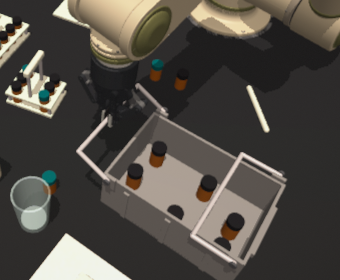

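The gripper is pinching the middle of the out-bail's bar, at about (108,120) in the crop. Next, the arc steps.

```bash
python3 -c "
import numpy as np
a=np.radians(np.linspace(152,0,25));y=70*np.cos(a);z=70*np.sin(a)
print([[0,round(-u/50,2),round(-v/50,2)] for u,v in zip(np.diff(y),np.diff(z))])"
```

```text
[[0, np.float64(-0.08), np.float64(-0.13)], [0, np.float64(-0.09), np.float64(-0.12)], [0, np.float64(-0.11), np.float64(-0.11)], [0, np.float64(-0.12), np.float64(-0.1)], [0, np.float64(-0.13), np.float64(-0.09)], [0, np.float64(-0.14), np.float64(-0.07)], [0, np.float64(-0.14), np.float64(-0.06)], [0, np.float64(-0.15), np.float64(-0.04)], [0, np.float64(-0.15), np.float64(-0.02)], [0, np.float64(-0.15), np.float64(-0.0)], [0, np.float64(-0.15), np.float64(0.01)], [0, np.float64(-0.15), np.float64(0.03)], [0, np.float64(-0.15), np.float64(0.05)], [0, np.float64(-0.14), np.float64(0.06)], [0, np.float64(-0.13), np.float64(0.08)], [0, np.float64(-0.12), np.float64(0.09)], [0, np.float64(-0.11), np.float64(0.1)], [0, np.float64(-0.1), np.float64(0.12)], [0, np.float64(-0.09), np.float64(0.13)], [0, np.float64(-0.07), np.float64(0.14)], [0, np.float64(-0.06), np.float64(0.14)], [0, np.float64(-0.04), np.float64(0.15)], [0, np.float64(-0.03), np.float64(0.15)], [0, np.float64(-0.01), np.float64(0.15)]]
```

>>> arm_command:
  turn:
    - [0,0,0]
    - [0,0,0]
    - [0,0,0]
    - [0,0,0]
    - [0,0,0]
    - [0,0,0]
    - [0,0,0]
    - [0,0,0]
    - [0,0,0]
    - [0,0,0]
    - [0,0,0]
    - [0,0,0]
  xyz:
    - [0,-0.08,-0.13]
    - [0,-0.09,-0.12]
    - [0,-0.11,-0.11]
    - [0,-0.12,-0.1]
    - [0,-0.13,-0.09]
    - [0,-0.14,-0.07]
    - [0,-0.14,-0.06]
    - [0,-0.15,-0.04]
    - [0,-0.15,-0.02]
    - [0,-0.15,0]
    - [0,-0.15,0.01]
    - [0,-0.15,0.03]
  claw: [2,2,2,2,2,2,2,2,2,2,2,2]

```text
time_s: 4.35
position: [0.5953, 0.0769, 0.1583]
tool_rot: [[1.0, -0.013, 0.004], [-0.013, -1.0, -0.001], [0.004, 0.001, -1.0]]
ft_force: [-0.2, -1.1, 7.9]
grip_width: 0.0061
gripper_force: 41.5
```

>>> arm_command:
  turn:
    - [0,0,0]
    - [0,0,0]
    - [0,0,0]
    - [0,0,0]
    - [0,0,0]
    - [0,0,0]
    - [0,0,0]
    - [0,0,0]
    - [0,0,0]
    - [0,0,0]
    - [0,0,0]
    - [0,0,0]
  xyz:
    - [0,-0.15,0.05]
    - [0,-0.14,0.06]
    - [0,-0.13,0.08]
    - [0,-0.12,0.09]
    - [0,-0.11,0.1]
    - [0,-0.1,0.12]
    - [0,-0.09,0.13]
    - [0,-0.07,0.14]
    - [0,-0.06,0.14]
    - [0,-0.04,0.15]
    - [0,-0.03,0.15]
    - [0,-0.01,0.15]
  claw: [2,2,2,2,2,2,2,2,2,2,2,2]

```text
time_s: 5.55
position: [0.5959, 0.1331, 0.0892]
tool_rot: [[1.0, -0.011, 0.004], [-0.011, -1.0, 0.006], [0.003, -0.006, -1.0]]
ft_force: [1.3, 18.2, 4.3]
grip_width: 0.0059
gripper_force: 45.7
```

>>> arm_command:
  turn:
    - [0,0,0]
    - [0,0,0]
    - [0,0,0]
  xyz:
    - [0,0.03,0.04]
    - [0,0.02,0.03]
    - [0,0,0]
  claw: [2,2,2]

```text
time_s: 5.85
position: [0.5958, 0.1331, 0.0855]
tool_rot: [[1.0, -0.011, 0.004], [-0.011, -1.0, 0.01], [0.004, -0.01, -1.0]]
ft_force: [2.7, 29.6, 0.4]
grip_width: 0.0063
gripper_force: 45.6
```

>>> arm_command:
  turn:
    - [0,0,0]
    - [0,0,0]
    - [0,0,0]
  xyz:
    - [0,-0.06,0.03]
    - [0,-0.05,0.03]
    - [0,0,0]
  claw: [2,2,2]

```text
time_s: 6.15
position: [0.596, 0.1334, 0.0845]
tool_rot: [[1.0, -0.011, 0.004], [-0.011, -1.0, 0.0], [0.004, -0.0, -1.0]]
ft_force: [-6.0, 2.4, 17.1]
grip_width: 0.0063
gripper_force: 46.9
```

>>> arm_command:
  turn:
    - [0,0,0]
    - [0,0,0]
    - [0,0,0]
    - [0,0,0]
    - [0,0,0]
    - [0,0,0]
    - [0,0,0]
    - [0,0,0]
    - [0,0,0]
  xyz:
    - [0,0,0]
    - [0,0,0]
    - [0,0,0]
    - [0,0,-0.3]
    - [0,0,-0.6]
    - [0,0,-0.9]
    - [0,0,-0.9]
    - [0,0,-0.5]
    - [0,0,0]
  claw: [30,30,30,30,30,30,30,30,30]

```text
time_s: 7.05
position: [0.5966, 0.1325, 0.245]
tool_rot: [[1.0, -0.012, 0.008], [-0.012, -1.0, 0.0], [0.008, -0.0, -1.0]]
ft_force: [0.2, -0.6, -0.6]
grip_width: 0.0306
gripper_force: 0.0
```

```bash
python3 - <<'E'
from h import *
p,d=imaging.get_image("scene");cv2.imwrite("pics/s2.png",p[120:400,200:540])
P=cloud("scene",d)*1000
# both bars: heights/y on x ranges clear of gripper
for x0,x1 in((515,560),(630,675)):
  for y0,y1 in((110,160),(205,245)):
    m=(P[...,0]>x0)&(P[...,0]<x1)&(P[...,1]>y0)&(P[...,1]<y1)&(P[...,2]>95)&(P[...,2]<150)&(d>0)
    q=P[m];print(x0,y0,len(q),np.percentile(q[:,1],[5,50,95]) if len(q) else'',np.percentile(q[:,2],[5,50,95]) if len(q) else'')
s=env.observe();print(s["position"],s["ft_force"],s["q"],s["time_s"])
E
```

```text
515 110 97 [131.83539704 135.88174547 139.09509115] [105.73716589 108.96408997 111.21806581]
515 205 114 [221.30358839 225.45714238 232.52253979] [ 98.72157494 108.66211291 110.7429428 ]
630 110 144 [121.34621649 134.41960118 150.15391434] [100.9568576  108.24524687 111.13920181]
630 205 139 [219.67379107 223.72516287 227.46021352] [101.85562455 108.66787161 111.0486485 ]
[0.59584957 0.13243774 0.24217815] [ 0.40163945 -0.2452386  -0.98904879] [1.43058607e+00 2.75576591e+01 6.30290395e+01 4.57875775e-03
 8.92444506e+01 9.21419870e+01] 7.1
```

View pics/s2.png

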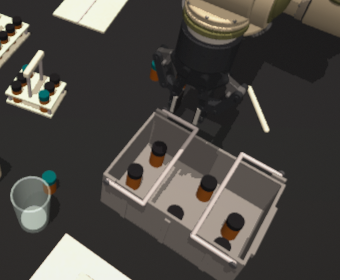

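Both bails now lie flat across the mouth: the bars in the crop run from (105,180)–(195,125) and (193,245)–(240,160), with tops at about 108 mm. On to the long rack.

>>> arm_command:
  turn:
    - [0,-0.09,-0.92]
    - [0,0,-0.92]
    - [0,0,0]
    - [0,0,0]
    - [0,0,0]
    - [0,0,0]
    - [0,0,0]
    - [0,0,0]
    - [0,0,0]
    - [0,0,0]
  xyz:
    - [0,0,0]
    - [0,0,0]
    - [-0.28,0.85,0]
    - [-0.28,0.85,0]
    - [-0.28,0.85,0]
    - [-0.28,0.85,0]
    - [-0.28,0.85,0]
    - [-0.28,0.85,0]
    - [-0.28,0.85,0]
    - [-0.28,0.85,0]
  claw: [50,50,50,50,50,50,50,50,50,50]

```text
time_s: 8.1
position: [0.5339, -0.2219, 0.2396]
tool_rot: [[0.989, 0.148, -0.01], [0.148, -0.989, 0.002], [-0.01, -0.003, -1.0]]
ft_force: [0.7, -0.1, 0.5]
grip_width: 0.0504
gripper_force: 0.0
```

>>> arm_command:
  turn:
    - [0,0,0]
    - [0,0,0]
    - [0,0,0]
    - [0,0,0]
    - [0,0,0]
  xyz:
    - [-0.28,0.85,0]
    - [-0.28,0.85,0]
    - [-0.28,0.85,0]
    - [-0.27,0.85,0]
    - [0,0,0]
  claw: [50,50,50,50,50]

```text
time_s: 8.6
position: [0.5031, -0.4013, 0.2384]
tool_rot: [[0.99, 0.142, -0.011], [0.142, -0.99, 0.002], [-0.011, -0.004, -1.0]]
ft_force: [1.1, 0.6, 0.1]
grip_width: 0.0499
gripper_force: 0.0
```

```bash
python3 - <<'E'
from h import *
s=env.observe();p,d=imaging.get_image("wrist");cv2.imwrite("pics/w1.png",p)
P=cloud("wrist",d)*1000;m=(P[...,2]>104)&(P[...,2]<125)&(d>0)
n,l,st,c=cv2.connectedComponentsWithStats(m.astype(np.uint8))
for i in range(1,n):
    if st[i,4]>100:
        q=P[l==i];print(st[i],cv2.minAreaRect(q[:,:2].astype(np.float32)),np.median(q[:,2]))
print(s["position"],s["tool_rot"].round(3).tolist())
E
```

```text
[   0   30   42  115 2797] ((555.2051391601562, -209.21620178222656), (73.86314392089844, 14.882146835327148), 12.560529708862305) 114.81777753291166
[ 264  144   20   99 1856] ((507.66156005859375, -395.8985900878906), (73.00923156738281, 13.836191177368164), 8.595093727111816) 115.33480581691389
[ 493  152   67  225 7634] ((473.1181945800781, -602.63134765625), (185.02821350097656, 46.30931091308594), 17.204572677612305) 118.52605681221908
[ 0.50308068 -0.40133219  0.23842565] [[0.99, 0.142, -0.011], [0.142, -0.99, 0.002], [-0.011, -0.004, -1.0]]
```

View pics/w1.png

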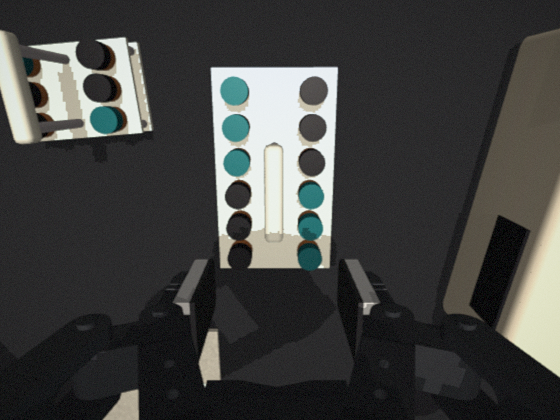

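The long rack's handle lies at cols 264–284, rows 144–243, midway between the fingers; the short rack is at far left.

>>> arm_command:
  turn:
    - [0,0.12,-0.08]
    - [0,0,0]
    - [0,0,0]
    - [0,0,0]
    - [0,0,0]
    - [0,0,0]
    - [0,0,0]
  xyz:
    - [0.08,-0.09,0]
    - [0,0,0.6]
    - [0,0,0.6]
    - [0,0,0.6]
    - [0,0,0.6]
    - [0,0,0.4]
    - [0,0,0]
  claw: [50,50,50,50,50,50,50]

```text
time_s: 9.35
position: [0.5085, -0.3885, 0.0988]
tool_rot: [[0.988, 0.157, -0.001], [0.157, -0.988, 0.006], [-0.0, -0.006, -1.0]]
ft_force: [0.5, -0.3, 0.7]
grip_width: 0.05
gripper_force: 0.0
```

>>> arm_command:
  turn:
    - [0,0,0.08]
    - [0,0,0]
    - [0,0,0]
    - [0,0,0]
  xyz:
    - [-0.06,0.15,0]
    - [0,0,0.17]
    - [0,0,0]
    - [0,0,0]
  claw: [50,50,50,50]

```text
time_s: 9.75
position: [0.5071, -0.3994, 0.0935]
tool_rot: [[0.989, 0.148, 0.003], [0.148, -0.989, 0.001], [0.003, -0.001, -1.0]]
ft_force: [-0.8, 0.5, -0.4]
grip_width: 0.0501
gripper_force: 0.0
```

>>> arm_command:
  turn:
    - [0,0,0]
    - [0,0,0]
    - [0,0,0]
    - [0,0,0]
    - [0,0,0]
    - [0,0,0]
    - [0,0,0]
  xyz:
    - [0,-0.05,0.06]
    - [0,0,0]
    - [0,0,0]
    - [0,0,0]
    - [0,0,0]
    - [0,0,0]
    - [0,0,0]
  claw: [50,50,25,8,8,8,8]
  squeeze: 50

```text
time_s: 10.45
position: [0.5067, -0.3971, 0.0902]
tool_rot: [[0.989, 0.148, 0.003], [0.148, -0.989, 0.001], [0.003, -0.001, -1.0]]
ft_force: [0.7, -1.9, 0.2]
grip_width: 0.0134
gripper_force: 51.5
```

>>> arm_command:
  turn:
    - [0,0,0]
    - [0,0,0]
    - [0,0,0]
    - [0,0,0]
    - [0,0,0]
    - [0,0,0]
    - [0,0,0]
    - [0,0,0]
    - [0,0,0]
    - [0,0,0]
    - [0,0,0]
    - [0,0,0]
  xyz:
    - [0,0,-0.1]
    - [0,0,-0.2]
    - [0,0,-0.3]
    - [0,0,-0.4]
    - [0,0,-0.4]
    - [0,0,-0.4]
    - [0,0,-0.4]
    - [0,0,-0.4]
    - [0,0,-0.4]
    - [0,0,-0.3]
    - [0,0,-0.2]
    - [0,0,0]
  claw: [8,8,8,8,8,8,8,8,8,8,8,8]

```text
time_s: 11.65
position: [0.5064, -0.3972, 0.2667]
tool_rot: [[0.989, 0.148, 0.004], [0.148, -0.989, -0.0], [0.004, 0.001, -1.0]]
ft_force: [-0.1, -0.1, -4.3]
grip_width: 0.0131
gripper_force: 51.1
```

>>> arm_command:
  turn:
    - [0,0,-0.4]
    - [0,0,-0.9]
    - [0,0,-0.9]
    - [0,0,-0.9]
    - [0,0,-0.9]
    - [0,0,-0.9]
    - [0,0,-0.9]
    - [0,0,-0.9]
    - [0,0,-0.9]
    - [0,0,-0.9]
    - [0,0,-0.9]
    - [0,0,-0.9]
  xyz:
    - [0,0,0]
    - [0,0,0]
    - [0,0,0]
    - [0,0,0]
    - [0,0,0]
    - [0,0,0]
    - [0,0,0]
    - [0,0,0]
    - [0,0,0]
    - [0,0,0]
    - [0,0,0]
    - [0,0,0]
  claw: [8,8,8,8,8,8,8,8,8,8,8,8]

```text
time_s: 12.85
position: [0.506, -0.3968, 0.264]
tool_rot: [[0.497, 0.868, 0.001], [0.868, -0.497, 0.003], [0.003, -0.001, -1.0]]
ft_force: [-0.3, -0.1, -3.5]
grip_width: 0.0131
gripper_force: 51.1
```

>>> arm_command:
  turn:
    - [0,0,-0.9]
    - [0,0,-0.9]
    - [0,0,-0.9]
    - [0,0,-0.9]
    - [0,0,-0.9]
    - [0,0,-0.9]
    - [0,0,-0.4]
    - [0,0,0]
    - [0,0,0]
  xyz:
    - [0,0,0]
    - [0,0,0]
    - [0,0,0]
    - [0,0,0]
    - [0,0,0]
    - [0,0,0]
    - [0,0,0]
    - [0,0,0]
    - [0,0,0]
  claw: [8,8,8,8,8,8,8,8,8]

```text
time_s: 13.75
position: [0.5061, -0.397, 0.2644]
tool_rot: [[0.019, 1.0, 0.002], [1.0, -0.019, 0.002], [0.002, 0.002, -1.0]]
ft_force: [-0.2, -0.3, -3.3]
grip_width: 0.0128
gripper_force: 51.1
```

>>> arm_command:
  turn:
    - [0,0,0]
    - [0,0,0]
    - [0,0,0]
    - [0,0,0]
    - [0,0,0]
    - [0,0,0]
    - [0,0,0]
    - [0,0,0]
    - [0,0,0]
    - [0,0,0]
    - [0,0,0]
    - [0,0,0]
  xyz:
    - [0.15,0.02,0]
    - [0.3,0.04,0]
    - [0.45,0.06,0]
    - [0.6,0.08,0]
    - [0.6,0.08,0]
    - [0.6,0.08,0]
    - [0.6,0.08,0]
    - [0.6,0.08,0]
    - [0.6,0.08,0]
    - [0.6,0.08,0]
    - [0.6,0.08,0]
    - [0.6,0.08,0]
  claw: [8,8,8,8,8,8,8,8,8,8,8,8]

```text
time_s: 14.95
position: [0.5533, -0.0804, 0.2659]
tool_rot: [[0.017, 1.0, 0.003], [1.0, -0.017, 0.002], [0.002, 0.003, -1.0]]
ft_force: [0.7, -1.4, -3.3]
grip_width: 0.0131
gripper_force: 51.1
```

>>> arm_command:
  turn:
    - [0,0,0]
    - [0,0,0]
    - [0,0,0]
    - [0,0,0]
    - [0,0,0]
    - [0,0,0]
    - [0,0,0]
    - [0,0,0]
    - [0,0,0]
    - [0,0,0]
    - [0,0,0]
    - [0,0,0]
  xyz:
    - [0.6,0.08,0]
    - [0.6,0.08,0]
    - [0.6,0.08,0]
    - [0.6,0.08,0]
    - [0.6,0.08,0]
    - [0.6,0.08,0]
    - [0.6,0.08,0]
    - [0.5,0.07,0]
    - [0.35,0.05,0]
    - [0.2,0.02,0]
    - [0,0,0]
    - [0,0,0]
  claw: [8,8,8,8,8,8,8,8,8,8,8,8]

```text
time_s: 16.15
position: [0.5932, 0.1783, 0.2661]
tool_rot: [[0.018, 1.0, 0.002], [1.0, -0.018, 0.001], [0.001, 0.002, -1.0]]
ft_force: [-0.3, -0.6, -3.5]
grip_width: 0.0128
gripper_force: 51.1
```

```bash
python3 - <<'E'
from h import *
s=env.observe();print(s["position"],s["tool_rot"].round(4).tolist(),s["ft_force"],s["grip_width"])
p,d=imaging.get_image("scene");cv2.imwrite("pics/s3.png",p[60:400,200:560]);np.save("s3.npy",d)
p,d=imaging.get_image("top");cv2.imwrite("t3.png",p);np.save("t3.npy",d)
P=cloud("top",d)*1000
m=(P[...,2]>150)&(P[...,2]<200)&(d>0)&(P[...,0]>500)&(P[...,0]<700)&(P[...,1]>60)&(P[...,1]<300)
q=P[m];print(len(q),cv2.minAreaRect(q[:,:2].astype(np.float32)),np.percentile(q[:,2],[2,50,98]))
E
```

```text
[0.59324384 0.17831856 0.26612806] [[0.018, 0.9998, 0.0024], [0.9998, -0.0181, 0.0009], [0.001, 0.0024, -1.0]] [-0.3213039  -0.56401026 -3.47980726] 0.012831301398331206
360 ((556.137939453125, 141.5249786376953), (92.06893920898438, 199.13006591796875), 32.65263748168945) [176.03329449 181.29488338 184.31169685]
```

View pics/s3.png

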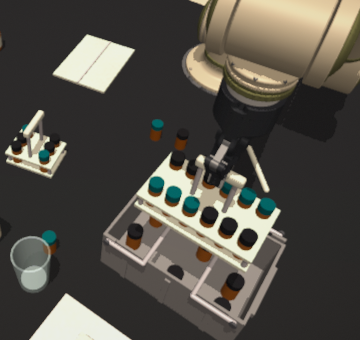

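The rack is held level over the tote, at about (205,205) in the crop, lengthwise along it. Checking the rack's centring and yaw with the scene depth.

```bash
python3 - <<'E'
from h import *
d=np.load("s3.npy");P=cloud("scene",d)*1000
m=(P[...,2]>165)&(P[...,2]<255)&(d>0)&(P[...,0]>480)&(P[...,0]<720)&(P[...,1]>50)&(P[...,1]<310)
q=P[m];z=q[:,2];h,e=np.histogram(z,np.arange(165,256,5));print(list(zip(e.astype(int),h)))
w=q[(z<213)];print(cv2.minAreaRect(w[:,:2].astype(np.float32)))
for a,b in((205,213),(172,185)):
    w=q[(z>a)&(z<b)]
    if len(w)>30: print(a,cv2.minAreaRect(w[:,:2].astype(np.float32)))
E
```

```text
[(np.int64(165), np.int64(0)), (np.int64(170), np.int64(0)), (np.int64(175), np.int64(85)), (np.int64(180), np.int64(857)), (np.int64(185), np.int64(334)), (np.int64(190), np.int64(27)), (np.int64(195), np.int64(17)), (np.int64(200), np.int64(4)), (np.int64(205), np.int64(790)), (np.int64(210), np.int64(3634)), (np.int64(215), np.int64(348)), (np.int64(220), np.int64(332)), (np.int64(225), np.int64(375)), (np.int64(230), np.int64(1068)), (np.int64(235), np.int64(874)), (np.int64(240), np.int64(23)), (np.int64(245), np.int64(27)), (np.int64(250), np.int64(24))]
((593.9420776367188, 177.66549682617188), (190.36415100097656, 112.23725891113281), 88.94442749023438)
205 ((593.7153930664062, 177.7456817626953), (190.21217346191406, 111.78079986572266), 88.94442749023438)
172 ((641.0015258789062, 176.77883911132812), (190.33731079101562, 17.562273025512695), 88.84893798828125)
```

>>> arm_command:
  turn:
    - [0,0,-0.07]
    - [0,0,0]
    - [0,0,0]
    - [0,0,0]
    - [0,0,0]
    - [0,0,0]
    - [0,0,0]
    - [0,0,0]
  xyz:
    - [0.02,0.01,0.1]
    - [0,0,0.2]
    - [0,0,0.25]
    - [0,0,0.25]
    - [0,0,0.25]
    - [0,0,0.15]
    - [0,0,0]
    - [0,0,0]
  claw: [8,8,8,8,8,8,8,8]

```text
time_s: 17.05
position: [0.5942, 0.1799, 0.2063]
tool_rot: [[0.012, 1.0, 0.003], [1.0, -0.012, 0.001], [0.001, 0.003, -1.0]]
ft_force: [0.3, 0.4, -4.4]
grip_width: 0.0129
gripper_force: 51.0
```

>>> arm_command:
  turn:
    - [0,0,0]
    - [0,0,0]
    - [0,0,0]
    - [0,0,0]
  xyz:
    - [0,0,0.03]
    - [0,0,0.03]
    - [0,0,0.03]
    - [0,0,0]
  claw: [8,8,8,8]

```text
time_s: 17.45
position: [0.5939, 0.18, 0.2015]
tool_rot: [[0.011, 1.0, 0.002], [1.0, -0.011, 0.001], [0.001, 0.002, -1.0]]
ft_force: [-1.6, 0.4, -4.1]
grip_width: 0.0131
gripper_force: 51.0
```

>>> arm_command:
  turn:
    - [0,0,0]
    - [0,0,0]
    - [0,0,0]
    - [0,0,0]
  xyz:
    - [-0.02,0,0.02]
    - [0,0,0.02]
    - [0,0,0.02]
    - [0,0,0]
  claw: [8,8,8,8]

```text
time_s: 17.85
position: [0.594, 0.179, 0.1985]
tool_rot: [[0.011, 1.0, 0.002], [1.0, -0.011, 0.001], [0.001, 0.002, -1.0]]
ft_force: [-0.2, 0.8, -4.0]
grip_width: 0.0128
gripper_force: 51.1
```

>>> arm_command:
  turn:
    - [0,0,0]
    - [0,0,0]
    - [0,0,0]
  xyz:
    - [0,0,0.02]
    - [0,0,0.01]
    - [0,0,0]
  claw: [8,8,8]

```text
time_s: 18.15
position: [0.5944, 0.179, 0.1979]
tool_rot: [[0.011, 1.0, 0.004], [1.0, -0.011, 0.001], [0.002, 0.004, -1.0]]
ft_force: [0.2, -1.5, 4.4]
grip_width: 0.0134
gripper_force: 52.0
```

>>> arm_command:
  turn:
    - [0,0,0]
    - [0,0,0]
    - [0,0,0]
    - [0,0,0]
    - [0,0,0]
    - [0,0,0]
    - [0,0,0]
    - [0,0,0]
    - [0,0,0]
    - [0,0,0]
    - [0,0,0]
  xyz:
    - [0,0,0]
    - [0,0,0]
    - [0,0,0]
    - [0,0,0]
    - [0,0,0]
    - [0,0,-0.15]
    - [0,0,-0.4]
    - [0,0,-0.6]
    - [0,0,-0.6]
    - [0,0,-0.6]
    - [0,0,0]
  claw: [14,18,30,45,50,50,50,50,50,50,50]

```text
time_s: 19.25
position: [0.5945, 0.179, 0.3197]
tool_rot: [[0.011, 1.0, 0.011], [1.0, -0.011, 0.002], [0.002, 0.011, -1.0]]
ft_force: [0.4, 0.6, -0.2]
grip_width: 0.0501
gripper_force: 0.0
```

```bash
python3 - <<'E'
from h import *
s=env.observe();print(s["position"],s["ft_force"],s["time_s"])
p,d=imaging.get_image("scene");cv2.imwrite("pics/s4.png",p[60:400,200:560])
P=cloud("scene",d)*1000
m=(P[...,2]>112)&(P[...,2]<180)&(d>0)&(P[...,0]>480)&(P[...,0]<720)&(P[...,1]>50)&(P[...,1]<310)
q=P[m];z=q[:,2];w=q[(z>134)&(z<148)];print(len(w),cv2.minAreaRect(w[:,:2].astype(np.float32)))
A=np.c_[w[:,:2]-[594,178],np.ones(len(w))];print("plane",np.linalg.lstsq(A,w[:,2],rcond=None)[0])
E
```

```text
[0.59454003 0.1790052  0.31970008] [ 0.37152896  0.55058504 -0.24044868] 19.25
4143 ((594.2296752929688, 178.40689086914062), (190.2881317138672, 112.61628723144531), 89.27130126953125)
plane [-7.24517225e-03  1.01029956e-05  1.42830822e+02]
```

View pics/s4.png

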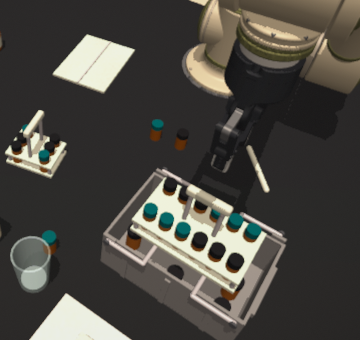

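The long rack sits level on both bails, around (200,230) in the crop. It is centred at (594,178) with yaw 89.3°, and the gripper is clear of it.

```bash
python3 -c "
from rig import env
print(env.close_job())"
```

```text
the job is handed in; nothing more can be done
None
```

The bail is swung fully in, the long rack stands level and centred lengthwise on the two bails and has been let go, the short rack was not touched, and the job was handed in at about 19 s of the 53 s allowed.

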